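# Empty the capsule machine's bin into the sliding-door waste chest

### The arm

A 6-joint arm with a two-finger parallel gripper is mounted at the origin on the work surface. World frame = base frame: x ahead of the robot, y to its left, z up, the work surface at z = 0. Lengths are in m, angles in rad, forces in N, time in s.
With the tool pointing down it reaches from about 0.3 to 0.775 m from the base axis. Payload 14.6 kg.
Tool frame: the origin (TCP) lies at the very end of the fingers, on their centre line; the grasp point (between the pads) lies 19 mm behind it; z points along the fingers, y is the line along which they close (so a half turn about z gives the same grasp; the last joint's range is limited). The gripper opens to 94 mm and grips with 3 to 60 N. Pads are 16 mm wide; open, the fingers measure 119 mm over their backs; the gripper's body (75 mm by 177 mm) begins 78 mm behind the grasp point.
Start: joints at [1.142, 0.3, 1.521, -0, 1.321, -0.067], TCP at [0.195, 0.514, 0.205] pointing down, gripper open.
Joint ranges: [-3.03, 3.03], [-0.79, 2.21], [0.23, 2.52], [-1.04, 4.18], [0, 3.07], [-2.55, 2.55]. Speed limits (rad/s): [2.22, 2.22, 2.57, 3.14, 3.14, 3.14].

### API

Orientations are given as [roll, pitch, yaw] about the fixed x, y, z axes, in that order (R = Rz(yaw) Ry(pitch) Rx(roll)).
In Python, from station import status, vision, order, silhouettes gives the robot as it stands. The module is installed in compiled form; this text tells all that it offers.
- The arm moves only by the shell command python3 -m pendant 'ROWS' [FORCE]. ROWS is JSON, one flat list of numbers, 7 for each row, row after row: the shift along the tool's x, y, z in units of 500 mm (1.0 is 500 mm), then the turn, a rotation vector about the tool's x, y, z in units of 90 degrees (1.0 is 90 degrees), then the opening, from -1 (shut) to 1 (fully open). A call has 1 to 12 rows; each row is the pose to reach, as a shift and turn from the pose commanded when the call began, along the tool's axes at that moment; what a row does not reach only later rows make up. A row lasts 1/10 s, in which the tool goes at most 50 mm and 8.59 degrees, less where a joint would pass 70% of its speed; a pose out of reach is approached as far as the arm can. A call with a number of a shift or a turn outside -1 to 1 is refused whole. A call with a gripper value outside its range is refused whole. The fingers move at their own pace and stop on an object; FORCE is the grip in N (left out, the last holds). Time passes only in rows, so rows that repeat a pose let the fingers close. It gives the time, the measured TCP pose, the force, the opening and the grip force at its end, in the units of the state.
- status.get_obs(): the state, without advancing time (a new reading comes with each control period).
- vision.camera(name): name is "scene" or "top" or "wrist"; returns a dict with "pixels" (384x512x3 uint8, red, green, blue), "K" (3x3 intrinsics, pixels), "R" (3x3) and "t" (3): a world point X has camera coordinates R X + t. Camera axes: x right, y down, z forward; pixel columns grow to the right and rows downward; lengths in m; the calibration is good to about 2 mm. A picture is of the moment at which its call begins. There is no depth.
- order.hand_in(): hands the job in; it is judged then, once.
Trained networks look in a picture, given as the dict that the camera call returned (one of the last four; its "shot" number tells which), for a name from the list of things; names that differ only in an ending like _2 or _b are one class to them, and where a whole thing is asked for, a point or a joint stands for the part that bears it (a point fixed in the world has none). Each returns a list of dicts, best first, with "score" (0 to 1); they miss things now and then, are a little off and sometimes report something else, mostly with a low value. They report only what shows in the picture. A call takes as long as a camera call.
- silhouettes(target, picture): "region" (384x512 bool, what is visible of it) and "extent" ([left, top, right, bottom] in pixels, round what is visible of it).
The state is a dict: "time_s": time; "qpos": joint angles; "joint_vel": joint speeds; "tau": joint torques, N m; "ee_pos": TCP position; "eef_rot": TCP orientation; "force": force on the tool from outside, world axes, zero at the start; "moment": the same for the moment, N m; "grip_width": finger opening in m; "grip_force": force on a finger pad.
Only numpy, scipy, OpenCV 4.12 (cv2) and the standard library are available. Lean on these libraries where they do the work, as an engineer would, in place of code of your own. Each camera call takes 0.05 s, during which the arm holds its last target. There are 200 camera calls.

### The job

Clear away the used coffee capsules: slide the door above the steel waste pail right back past the other door, draw the used-capsule bin out of the coffee machine and tip its capsules into the pail, and put the used capsules left standing on the tiles into the pail too. Then return the bin fully home in the machine and leave both doors of the chest fully shut, without disturbing the other things on the ledge.

Things in the scene. Friction and masses are not known exactly. Their poses are not given: they have to be found in the camera images.
- chest: fixed beech waste chest, 240 (x) by 344 (y) mm, 132 mm high at its front (-x) edge, rising 12 degrees to 183 mm at the back. Origin: centre of its underside; x front to back, y to its left seen from the robot. Two equal bays side by side (left +y, right -y). Its sloping top is closed by two clear bypass doors that slide along y, one over the other
- door_left (a joint): travel in m of the left door (upper track, clear 5 mm panel, 168 mm wide): 0 = shut over the left bay, grows as it slides to the chest's -y over the right door, stop at 0.132; about 1.5 N friction, stays where left. Fully open it leaves 129 mm of the left bay open (chest y +35 to +164 mm) over the whole depth
- door_right (a joint): the same for the right door (lower track): 0 = shut over the right bay, grows as it slides to the chest's +y under the left door, stop at 0.132. Fully open it leaves chest y -164 to -35 mm open
- door_left_pull (a point): top centre of the left door's upright pull bar: dark steel, 90 mm along the chest's x (sloping 12 degrees with the door), 14 mm thick in y, 30 mm tall from the top of its own panel, on the door's outer (+y) edge
- door_right_pull (a point): top centre of the right door's pull bar: 90 mm along x, 14 mm thick in y, 40 mm tall from its own panel (its top is level with the other bar's; the upper, left panel is 30 mm below that top), on the door's outer (-y) edge
- pail: open stainless waste pail standing in the left or the right bay of the chest (it varies), fixed; 216 (x) by 150 (y) by 122 mm tall, 4 mm walls. Origin: centre of its underside, 6 mm above the tiles; axes as the chest's. The other bay holds a wooden tray of tea packets
- machine: fixed grey capsule coffee machine, near end facing the robot (-x). Origin: on the tiles under the centre of the bin's home; x runs into the machine. A base plate 8 mm thick lies at x -132 to +83 mm, with side rails 98 mm apart and 12 mm higher than the plate. The body's near face is at x +83, 235 mm tall, 152 wide, with a recess 96 mm wide and 158 high that takes the bin's rear
- bin: loose used-capsule bin, black plastic, 0.2 kg, 240 (x) by 84 (y) mm, walls 60 mm high, open-topped. Origin: centre of its underside. At its -x end, towards the robot, the slippery floor slopes up 17 degrees over the last 42 mm to an open lip: capsules slide out over it when that end is tipped down 50 degrees or more. Its rear 40 mm start in the recess: draw it out before lifting
- bin_stop (a point): middle of the back wall of the machine's recess, 8 mm above the tiles, at machine x +123 mm. The bin is home when it stands on the base plate between the rails, lip towards the robot, with its rear end against this wall or within a few mm of it (bin origin then at machine x 0 to +3 mm)
- bin_grip (a point): point on the bin's handle near the centre of mass, at bin x -10, z 110 mm. The handle is a bar 14 mm thick in y and 24 mm tall (z 98 to 122 mm) running along the bin's centre line from x -50 to +120 mm, joined by a post to the rear (+x) wall; below it the bin is open
- bin_lip (a point): middle of the bin's open pouring lip, at bin x -120, z 15 mm
- capsule0: an empty used coffee capsule, 20 g: aluminium, a 62 mm flange 5 mm thick at its open end, above it a near-cylindrical domed body 52 mm across, 46 mm tall over all. Origin: centre of the flange's underside; z runs along its axis from flange to dome. It starts in the bin (absent in some runs)
- capsule1: an empty used coffee capsule, 20 g: aluminium, a 62 mm flange 5 mm thick at its open end, above it a near-cylindrical domed body 52 mm across, 46 mm tall over all. Origin: centre of the flange's underside; z runs along its axis from flange to dome. It starts in the bin (absent in some runs)
- capsule2: an empty used coffee capsule, 20 g: aluminium, a 62 mm flange 5 mm thick at its open end, above it a near-cylindrical domed body 52 mm across, 46 mm tall over all. Origin: centre of the flange's underside; z runs along its axis from flange to dome. It starts in the bin (absent in some runs)
- capsule3: an empty used coffee capsule, 20 g: aluminium, a 62 mm flange 5 mm thick at its open end, above it a near-cylindrical domed body 52 mm across, 46 mm tall over all. Origin: centre of the flange's underside; z runs along its axis from flange to dome. It starts standing dome-up on the tiles (absent in some runs)
- capsule4: an empty used coffee capsule, 20 g: aluminium, a 62 mm flange 5 mm thick at its open end, above it a near-cylindrical domed body 52 mm across, 46 mm tall over all. Origin: centre of the flange's underside; z runs along its axis from flange to dome. It starts standing dome-up on the tiles (absent in some runs)
- capsule5: an empty used coffee capsule, 20 g: aluminium, a 62 mm flange 5 mm thick at its open end, above it a near-cylindrical domed body 52 mm across, 46 mm tall over all. Origin: centre of the flange's underside; z runs along its axis from flange to dome. It starts standing dome-up on the tiles (absent in some runs)
- canister: closed tin coffee canister, 96 mm wide, 140 tall; origin: centre of its underside. A bystander: leave it where it stands
- moka_top: aluminium moka pot top, about 80 mm wide, 112 tall, handle on its +x side; origin: centre of its underside. A bystander: leave it where it stands
- spoon_rest: beechwood spoon rest, 100 by 70 by 20 mm; origin: centre of its underside. A bystander: leave it where it stands
- sugar_bowl: lidded white sugar bowl, 100 mm wide, 96 tall; origin: centre of its underside. A bystander: leave it where it stands
- cup: white coffee mug, 76 mm wide, 65 tall; origin: centre of its underside. A bystander: leave it where it stands
- milk_jug: steel milk jug, 84 mm wide, 100 tall; origin: centre of its underside. A bystander: leave it where it stands

How it is judged:
On the way, in this order (a step that is already met when the one before it is completed fails the run):
1. the door above the pail is slid back past the other (((y of pail in the frame of chest above 0.03 m and value of joint door_left above 0.1 m) or (y of pail in the frame of chest below -0.03 m and value of joint door_right above 0.1 m))), for 0.2 s.
2. the bin is tipped, lip down, with its lip over the pail (angle between bin's own z axis and vertical above 0.7 rad and horizontal distance between bin_lip and pail below 0.13 m and z of bin_lip in the frame of pail above 0.05 m), for 0.2 s.
At the end, for the whole second after the job is handed in: every used capsule lies at rest inside the pail, below its rim; the bin stands upright on the machine's base plate, lip towards the robot, within 12 mm of its home; both doors are shut to within 8 mm (x of capsule0 in the frame of pail between -0.108 and 0.108 m and y of capsule0 in the frame of pail between -0.075 and 0.075 m and z of capsule0 in the frame of pail between -0.005 and 0.122 m and linear speed of each of capsule0, capsule1, capsule2, capsule3, capsule4, capsule5 below 0.05 m/s and x of capsule1 in the frame of pail between -0.108 and 0.108 m and y of capsule1 in the frame of pail between -0.075 and 0.075 m and z of capsule1 in the frame of pail between -0.005 and 0.122 m and x of capsule2 in the frame of pail between -0.108 and 0.108 m and y of capsule2 in the frame of pail between -0.075 and 0.075 m and z of capsule2 in the frame of pail between -0.005 and 0.122 m and x of capsule3 in the frame of pail between -0.108 and 0.108 m and y of capsule3 in the frame of pail between -0.075 and 0.075 m and z of capsule3 in the frame of pail between -0.005 and 0.122 m and x of capsule4 in the frame of pail between -0.108 and 0.108 m and y of capsule4 in the frame of pail between -0.075 and 0.075 m and z of capsule4 in the frame of pail between -0.005 and 0.122 m and x of capsule5 in the frame of pail between -0.108 and 0.108 m and y of capsule5 in the frame of pail between -0.075 and 0.075 m and z of capsule5 in the frame of pail between -0.005 and 0.122 m and x of bin in the frame of machine between -0.012 and 0.012 m and y of bin in the frame of machine between -0.012 and 0.012 m and z of bin in the frame of machine below 0.016 m and angle between bin's own z axis and vertical below 0.08 rad and x of bin_lip in the frame of machine below -0.1 m and linear speed of bin below 0.03 m/s and value of joint each of door_left, door_right below 0.008 m); the robot touches nothing.
It fails at once if a bystander is shifted by more than 40 mm or tipped (distance of any of canister, moka_top, spoon_rest, sugar_bowl, cup, milk_jug from where it was at the start of the episode above 0.04 m or angle between any of canister, moka_top, spoon_rest, sugar_bowl, cup, milk_jug's own z axis and vertical above 0.5 rad).
Of capsule0, capsule1, capsule2 only 2 to 3 are there at a start; the rules pass over those that are not, and their reading is None.
Of capsule3, capsule4, capsule5 only 2 to 3 are there at a start; the rules pass over those that are not, and their reading is None.
At some moment in a run one of capsule3, capsule4, capsule5 may be knocked a few centimetres aside while the robot is not near it.
It also fails if it takes over 210 s, if anything falls off the work surface, if the arm or the gripper's body presses on something with over 40 N, if the wrist force passes 120 N, or if a joint passes its speed limit or range.

## Working session

There is one attempt and no reset: what is moved stays moved. The work goes in short steps, Python scripts to look and compute and a shell command to move; the robot and the scene stay as the last step left them, time stands still between calls to the robot, and variables do not carry over. Pictures are saved under pics/ and viewed, at most 16 in all, crops included, and the job is handed in when it is done.

```bash
mkdir -p pics; python3 - <<'E'
from station import status, vision
import cv2, numpy as np
o=status.get_obs(); print(o)
for n in ["scene","top"]:
    c=vision.camera(n); cv2.imwrite(f"pics/{n}0.png",cv2.resize(c["pixels"][:,:,::-1],(800,600),interpolation=cv2.INTER_CUBIC))
    print(n,c["K"].tolist(),np.round(c["R"],4).tolist(),np.round(c["t"],4).tolist(), (-c["R"].T@c["t"]).round(3))
E
```

```text
{'time_s': 0.0, 'qpos': array([ 1.14241180e+00,  3.00470988e-01,  1.52158873e+00,  1.16598059e-05,
        1.32071739e+00, -6.66076423e-02]), 'joint_vel': array([-3.53544165e-05,  6.55938449e-04, -1.17060643e-04, -5.67901836e-04,
        5.30130361e-05, -2.63958879e-04]), 'tau': array([-1.21148416e-03, -5.31798899e+01, -3.52741599e+01,  7.08138035e-02,
        2.45516788e-02, -1.04431924e-04]), 'ee_pos': array([0.1945562 , 0.51414978, 0.20488316]), 'eef_rot': array([-3.14041158e+00, -9.01037330e-05,  2.77981283e+00]), 'force': array([-0.44593682, -0.16550573, -0.23625398]), 'moment': array([-0.03289855, -0.01431653,  0.02024034]), 'grip_force': 0.0, 'grip_width': 0.09401052333931371}
scene [[347.6943269955591, 0.0, 251.00277671526254], [0.0, 347.6943269955591, 189.4829276152679], [0.0, 0.0, 1.0]] [[0.6007, 0.7994, 0.0084], [0.746, -0.5567, -0.3653], [-0.2874, 0.2257, -0.9308]] [-0.3086, -0.3654, 1.5528] [ 0.904 -0.307  1.315]
top [[369.3911370648739, 0.0, 252.96496993269983], [0.0, 369.3911370648739, 188.12624030056224], [0.0, 0.0, 1.0]] [[-0.0762, -0.9971, 0.0007], [-0.9703, 0.0739, -0.2305], [0.2297, -0.0183, -0.9731]] [0.0223, 0.5837, 1.1823] [2.960e-01 1.000e-03 1.285e+00]
```

View pics/scene0.png

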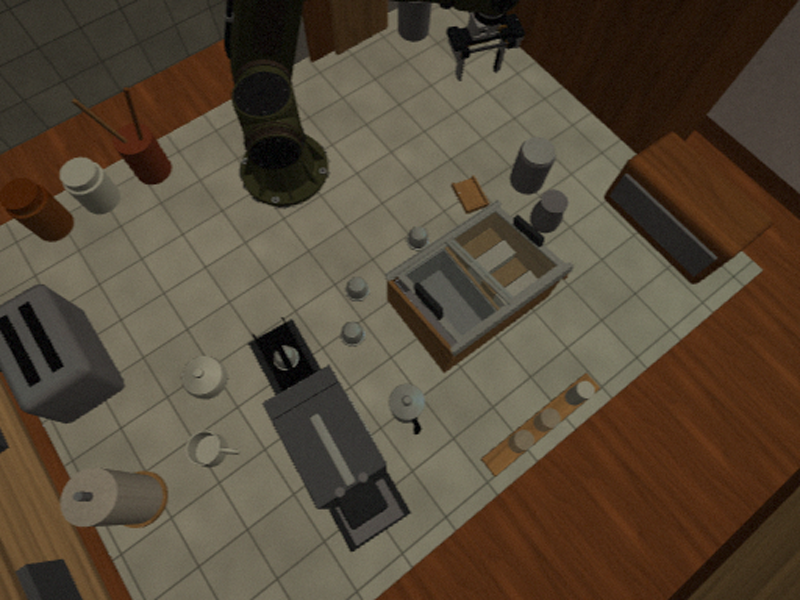

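View pics/top0.png

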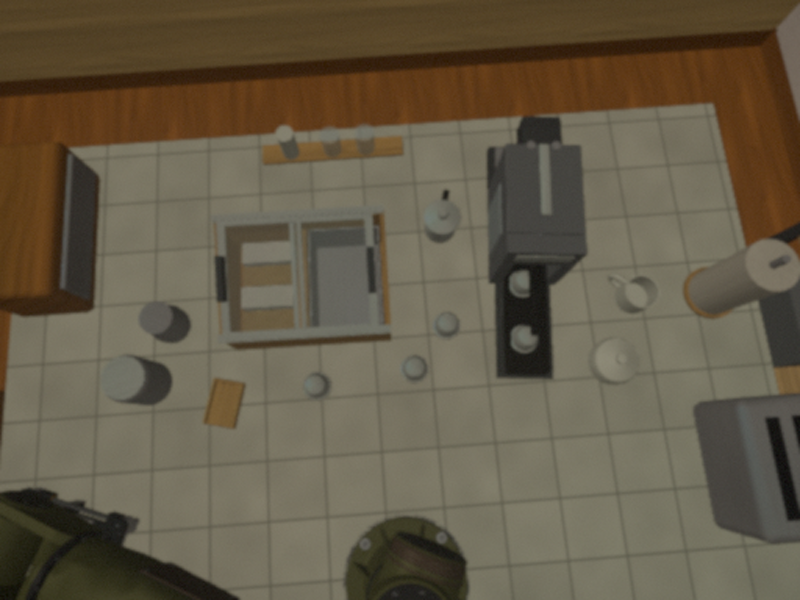

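```bash
cat > h.py <<'E'
from station import status, vision, order, silhouettes
import numpy as np, cv2
from scipy.optimize import minimize
from scipy.spatial.transform import Rotation as Ro
def proj(c,P):
    q=np.asarray(P)@c["R"].T+c["t"]; q=q@c["K"].T; return q[:,:2]/q[:,2:]
def onplane(c,uv,z):
    d=c["R"].T@np.linalg.solve(c["K"],[uv[0],uv[1],1]); o=-c["R"].T@c["t"]; return o+d*(z-o[2])/d[2]
def place(V,p):
    a=p[2]; R=np.array([[np.cos(a),-np.sin(a),0],[np.sin(a),np.cos(a),0],[0,0,1]]); return V@R.T+[p[0],p[1],p[3] if len(p)>3 else 0]
def mask(c,parts):
    m=np.zeros((384,512),np.uint8)
    for V in parts:
        h=cv2.convexHull(proj(c,V).astype(np.float32)); cv2.fillConvexPoly(m,np.round(h*16).astype(np.int32),255,cv2.LINE_AA,4)
    return m/255.
def box(x,y,z): return np.array([[a,b,c] for a in x for b in y for c in z],float)
def disk(r,z): t=np.linspace(0,2*np.pi,24,endpoint=False); return np.c_[r*np.cos(t),r*np.sin(t),0*t+z]
CAPS=[np.r_[disk(.031,0),disk(.031,.005)],np.r_[disk(.026,.005),disk(.026,.03),disk(.018,.046)]]
CHEST=[np.array([[x,y,z] for y in(-.172,.172) for x,z in((-.12,0),(.12,0),(-.12,.132),(.12,.183))])]
BIN=[box((-.12,.083),(-.042,.042),(.008,.068))]
def fit(parts,obs,p0,s=(.02,.02,.1)):
    def cost(p):
        return sum(np.abs(mask(c,[place(V,p) for V in parts])-r).sum()/r.sum() for c,r in obs)
    p0=np.array(p0,float); S=np.vstack([p0]+[p0+np.eye(len(p0))[i]*s[i] for i in range(len(p0))])
    b=minimize(cost,p0,method="Nelder-Mead",options=dict(initial_simplex=S,xatol=1e-4,fatol=1e-4,maxiter=400)); 
    return b.x,b.fun/len(obs)
E
python3 - <<'E'
from h import *
cs={n:vision.camera(n) for n in("top","scene")}
cap={}
vis={n:c["pixels"].copy() for n,c in cs.items()}
res={}
for nm,parts,uv in(("chest",CHEST,(300/1.5625,275/1.5625)),("bin",BIN,(525/1.5625,320/1.5625))):
    obs=[]
    for n,c in cs.items():
        r=silhouettes(nm,c); print(nm,n,[(round(d["score"],2),d["extent"]) for d in r][:4])
        if r: obs.append((c,r[0]["region"].astype(float)))
    x=onplane(cs["top"],uv,.06)
    res[nm]=fit(parts,obs,[x[0],x[1],0]); print(nm,res[nm], [fit(parts,[o],res[nm][0],(.01,.01,.05)) for o in obs])
r={n:silhouettes("capsule0",c) for n,c in cs.items()}
for n in r: print(n,[(round(d["score"],2),d["extent"]) for d in r[n]])
for uv in((315,385),(414,367),(446,323)):
    p=onplane(cs["top"],np.array(uv)/1.5625,.03); obs=[]
    for n,c in cs.items():
        q=proj(c,[[p[0],p[1],.025]])[0]
        for d in r[n]:
            e=d["extent"]
            if np.hypot((e[0]+e[2])/2-q[0],(e[1]+e[3])/2-q[1])<8: obs.append((c,d["region"].astype(float)));break
    if obs: print("capsule",len(obs),fit(CAPS,obs,p[:2].tolist()+[0],(.01,.01,.1)))
for n,c in cs.items():
    for nm,parts in(("chest",CHEST),("bin",BIN)):
        for V in parts:
            h=cv2.convexHull(proj(c,place(V,res[nm][0])).astype(np.float32)).astype(int); cv2.polylines(vis[n],[h],True,(255,0,0),1)
    w=proj(c,[[res["chest"][0][0],res["chest"][0][1],.15]])[0].astype(int)
    np.save(f"{n}.npy",vis[n])
im=np.hstack([vis["top"][110:270,120:400],vis["scene"][120:280,150:380]])
cv2.imwrite("pics/fit.png",cv2.resize(im[:,:,::-1],(800,int(160*800/510))))
E
```

```text
chest top [(0.75, [136.1, 131.8, 249.9, 227.3]), (0.26, [321.7, 170.1, 348.5, 240.3])]
chest scene [(0.77, [248.0, 130.7, 363.8, 233.5])]
chest (array([ 0.61861935,  0.1700614 , -0.00983011]), np.float64(0.09385087493436378)) [(array([ 0.62193842,  0.16869783, -0.00877622]), np.float64(0.06065868289148154)), (array([ 0.61274836,  0.17180942, -0.03148917]), np.float64(0.10382245077632599))]
bin top [(0.9, [318.6, 169.3, 348.9, 238.2]), (0.33, [253.5, 229.5, 273.7, 246.4])]
bin scene [(0.75, [164.0, 208.5, 204.1, 250.6]), (0.74, [247.6, 129.6, 367.3, 235.6])]
bin (array([ 0.51738929, -0.30139696, -0.08884112]), np.float64(0.5563876289912478)) [(array([ 0.51739393, -0.30143466, -0.08852736]), np.float64(0.39305861381985946)), (array([ 0.46233534, -0.29696994, -0.08438055]), np.float64(0.6748448597248768))]
top [(0.82, [255.4, 227.8, 274.8, 246.5]), (0.73, [194.3, 239.3, 216.2, 254.9]), (0.67, [326.0, 211.2, 344.1, 224.3]), (0.67, [278.9, 198.9, 295.1, 218.0]), (0.62, [325.6, 173.8, 337.4, 188.2])]
scene [(0.71, [260.4, 145.4, 274.7, 163.7]), (0.58, [217.5, 202.9, 236.2, 222.1]), (0.56, [222.5, 178.1, 235.0, 192.0]), (0.37, [165.4, 211.1, 201.9, 250.1])]
capsule 2 (array([0.40582831, 0.16577323, 0.06035363]), np.float64(0.22812997388304432))
capsule 2 (array([ 0.42902576, -0.0502946 ,  0.0228409 ]), np.float64(0.2191675429086148))
capsule 2 (array([ 0.52128973, -0.12801986,  0.04187674]), np.float64(0.13832866479925304))
```

View pics/fit.png

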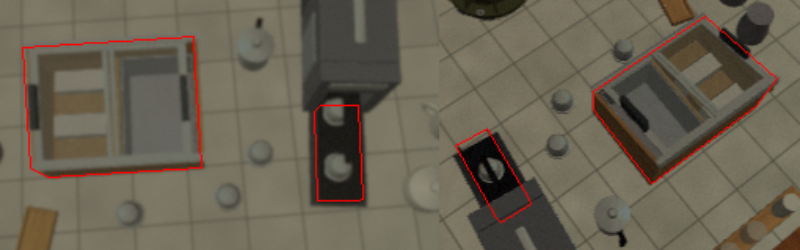

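Pail is in the right bay (top image ~(340,270)); loose capsules lie at (0.406,0.166), (0.429,-0.050) and (0.521,-0.128). The chest fits; the bin is around (0.46..0.5,-0.30). Moving over the chest for a wrist view.

```bash
cat > rel.py <<'E'
# usage: rel.py x y z [roll pitch yaw]  -> row from present pose to target world TCP pose
import sys
from h import *
def rel(p,e=None):
    o=status.get_obs(); R0=Ro.from_euler("xyz",o["eef_rot"]); R1=R0 if e is None else Ro.from_euler("xyz",e)
    return np.r_[R0.inv().apply(np.array(p)-o["ee_pos"])/.5,(R0.inv()*R1).as_rotvec()/(np.pi/2)].round(3).tolist()
if __name__=="__main__":
    a=[float(v) for v in sys.argv[1:]]; print(rel(a[:3],a[3:] or None))
E
python3 -m pendant '[-0.89,-0.63,-0.3,0,0,-0.23,1,-0.89,-0.63,-0.3,0,0,-0.23,1,-0.89,-0.63,-0.3,0,0,-0.23,1,-0.89,-0.63,-0.3,0,0,-0.23,1,-0.89,-0.63,-0.3,0,0,-0.23,1,-0.89,-0.63,-0.3,0,0,-0.23,1,-0.89,-0.63,-0.3,0,0,-0.23,1,-0.89,-0.63,-0.3,0,0,-0.23,1,-0.89,-0.63,-0.3,0,0,-0.23,1,-0.89,-0.63,-0.3,0,0,-0.23,1,-0.89,-0.63,-0.3,0,0,-0.23,1,-0.89,-0.63,-0.3,0,0,-0.23,1]'
python3 - <<'E'
from h import *
c=vision.camera("wrist"); v=c["pixels"].copy()
print(c["K"].tolist(),c["R"].round(3).tolist(),(-c["R"].T@c["t"]).round(3))
P=place(CHEST[0],(.6186,.170,-.01)); 
for q in proj(c,P): cv2.circle(v,tuple(q.astype(int)),3,(255,0,0),1) if abs(q).max()<2000 else 0
np.save("w1.npy",c["pixels"])
cv2.imwrite("pics/w1.png",cv2.resize(v[:,:,::-1],(800,600)))
E
```

```text
time_s: 1.7
ee_pos: [0.5009, 0.0591, 0.3563]
eef_rot: [-3.141, 0.001, 3.138]
force: [-0.3, 1.0, 0.2]
grip_width: 0.0942
grip_force: 0.0
[[284.46326972238575, 0.0, 256.3692162407058], [0.0, 284.46326972238575, 191.4700792081412], [0.0, 0.0, 1.0]] [[0.003, 1.0, -0.001], [0.971, -0.002, 0.24], [0.24, -0.001, -0.971]] [0.432 0.061 0.535]
```

View pics/w1.png

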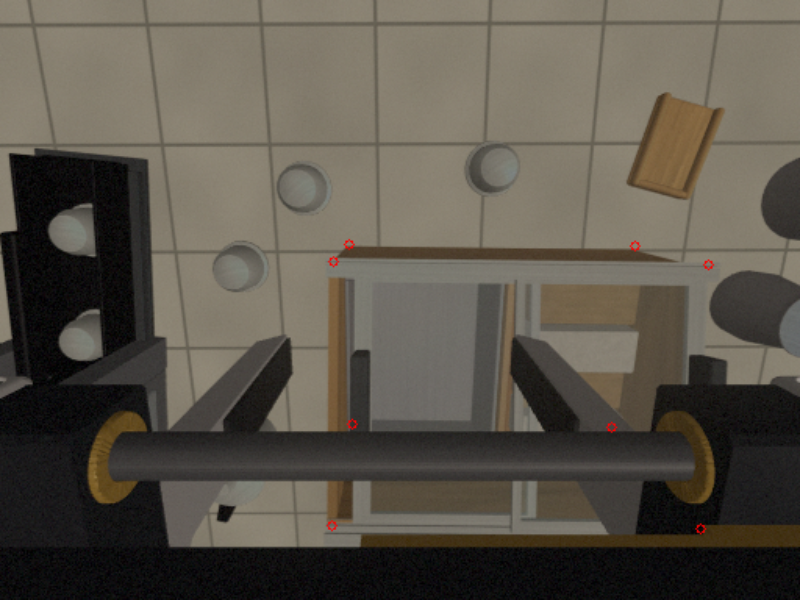

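```bash
python3 - <<'E'
from h import *
c=vision.camera("wrist"); s=vision.camera("top"); s2=vision.camera("scene")
g=c["pixels"].max(2).astype(int)
print(g[224:252:3,218:244])
for z in(.18,.19,.2,.21): print(z,onplane(c,(230.5,226),z).round(4))
# dark blobs near chest in other views
for k in(s2,):
    g=k["pixels"].max(2); p=proj(k,[[.61,.01,.19]])[0]; print(p)
    m=(g<45).astype(np.uint8); n,l,st,ce=cv2.connectedComponentsWithStats(m)
    for i in range(1,n):
        if np.hypot(*(ce[i]-p))<60 and st[i,4]>15: print(st[i],ce[i],[onplane(k,ce[i],z).round(3) for z in(.17,.18,.19)])
E
```

```text
[[ 97  99 100  96  88 102 105  82  84  96  47  44  44  44  37  41  37  42
   41  65 122 113 113 113 111 109]
 [ 95  95 100  96  86 101 108  78  42  46  49  45  43  42  43  42  40  44
   44  64 114 113 112 112 109 107]
 [ 94  98 102  97  88 105 105  56  53  55  59  56  49  55  52  57  57  56
   46  63 118 112 111 110 113 111]
 [ 93  99 100  96  85 105 106  58  53  57  57  55  59  51  57  55  55  55
   48  65 117 115 110 109 113 110]
 [ 93 100 102  96  84  96 100  54  55  59  58  54  58  61  61  54  55  54
   51  67 121 108 111 114 115 109]
 [ 94  97  99  97  88 100  99  54  56  54  55  59  53  51  58  55  51  53
   47  65 118 111 112 112 113 111]
 [ 94  99  99  94  88  97  96  53  53  52  57  52  57  50  55  53  54  57
   48  64 124 109 113 112 110 113]
 [ 94 100  98  94  84  96  95  52  56  56  57  54  54  57  54  57  61  55
   47  65 121 112 112 108 110 110]
 [ 95 101  97  93  90  94  97  53  55  54  53  54  55  53  55  59  54  54
   48  68 124 109 112 110 110 111]
 [ 95 103 102  95  93  94  97  58  53  55  54  55  54  56  53  51  54  53
   44  65 119 110 111 110 111 112]]
0.18 [0.5677 0.0257 0.18  ]
0.19 [0.5639 0.0267 0.19  ]
0.2 [0.5601 0.0277 0.2   ]
0.21 [0.5563 0.0286 0.21  ]
[270.48693749 193.73103886]
[265 181  18  24 156] [273.80128205 192.44230769] [array([0.608, 0.028, 0.17 ]), array([0.611, 0.025, 0.18 ]), array([0.613, 0.022, 0.19 ])]
```

Right bar's top is at about (0.606, 0.027, 0.20), from columns 225–236 in the wrist view. Grasping it.

```bash
python3 -m pendant '[-0.19,-0.064,0.1,0,0,0,1,-0.19,-0.064,0.1,0,0,0,1,-0.19,-0.064,0.2,0,0,0,1,-0.19,-0.064,0.3,0,0,0,1,-0.19,-0.064,0.356,0,0,0,1,-0.19,-0.064,0.356,0,0,0,1,-0.19,-0.064,0.356,0,0,0,1]'
python3 -m pendant '[0,0,0,0,0,0,-1,0,0,0,0,0,0,-1,0,0,0,0,0,0,-1,0,0,0,0,0,0,-1,0,0,0,0,0,0,-1,0,0,0,0,0,0,-1,0,0,0,0,0,0,-1,0,0,0,0,0,0,-1]' 15
```

```text
time_s: 2.6
ee_pos: [0.5944, 0.0312, 0.1789]
eef_rot: [3.142, 0.001, -3.141]
force: [1.1, -0.3, 0.0]
grip_width: 0.0938
grip_force: 0.0
time_s: 3.4
ee_pos: [0.5943, 0.0302, 0.1774]
eef_rot: [3.142, -0.0, 3.141]
force: [-0.8, 0.1, -0.0]
grip_width: 0.0336
grip_force: 0.0
```

```bash
python3 -m pendant '[0,0,0,0,0,0,-1,0,0,0,0,0,0,-1,0,0,0,0,0,0,-1,0,0,0,0,0,0,-1,0,0,0,0,0,0,-1]' 15
python3 -m pendant '[0,0.04,0,0,0,0,-1,0,0.1,0,0,0,0,-1,0,0.16,0,0,0,0,-1,0,0.21,0,0,0,0,-1,0,0.24,0,0,0,0,-1,0,0.24,0,0,0,0,-1,0,0.24,0,0,0,0,-1]'
```

```text
time_s: 3.9
ee_pos: [0.5944, 0.0301, 0.1774]
eef_rot: [-3.142, 0.0, 3.141]
force: [1.0, -0.9, -0.7]
grip_width: 0.0144
grip_force: 15.0
time_s: 4.6
ee_pos: [0.5958, 0.1462, 0.1773]
eef_rot: [-3.134, 0.002, 3.139]
force: [10.7, -30.9, -2.7]
grip_width: 0.0319
grip_force: 14.9
```

```bash
python3 -m pendant '[0,-0.016,0,0,0,0,-1,0,-0.016,0,0,0,0,-0.4,0,-0.016,0,0,0,0,-0.4,0,-0.016,0,0,0,0,-0.4,0,-0.016,-0.1,0,0,0,-0.4,0,-0.016,-0.2,0,0,0,-0.4,0.1,-0.03,-0.3,0,0,0,1,0.15,-0.03,-0.36,0,0,0,1,0.15,-0.03,-0.36,0,0,0,1]'
python3 - <<'E'
from h import *
c=vision.camera("wrist"); cv2.imwrite("pics/w2.png",cv2.resize(c["pixels"][:,:,::-1],(640,480)))
print(c["R"].tolist(),c["t"].tolist())
E
```

```text
time_s: 5.5
ee_pos: [0.5178, 0.1359, 0.3628]
eef_rot: [3.14, 0.007, -3.141]
force: [-0.6, -0.1, 0.6]
grip_width: 0.0489
grip_force: 0.0
[[-0.0012478624133158104, 0.9999985616841306, 0.0011486814487872699], [0.9692733963168195, 0.000926963691870713, 0.2459841944734963], [0.24598277588452883, 0.0014203407997054295, -0.9692731589186598]] [-0.13757132709751163, -0.5675981904147048, 0.4138085243447996]
```

View pics/w2.png

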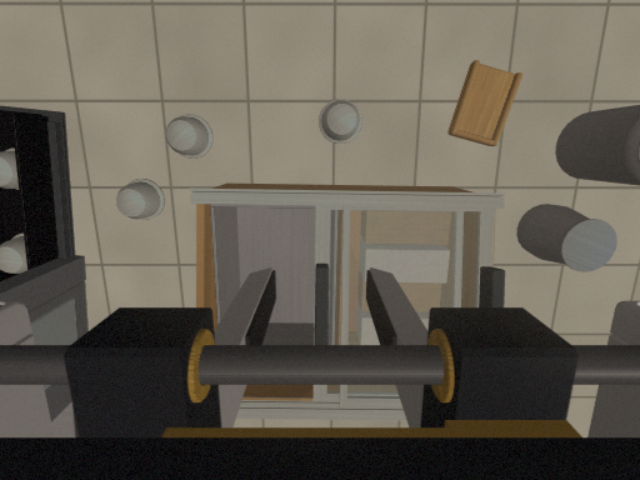

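The door is past the other one (its bar is now at y≈0.136; it moved 0.107 m and met the stop). Next, a view from above the bin.

```bash
python3 -m pendant '[0.16,-0.87,0,0,0,0,1,0.16,-0.87,0,0,0,0,1,0.16,-0.87,0,0,0,0,1,0.16,-0.87,0,0,0,0,1,0.16,-0.87,0,0,0,0,1,0.16,-0.87,0,0,0,0,1,0.16,-0.87,0,0,0,0,1,0.16,-0.87,0,0,0,0,1,0.16,-0.87,0,0,0,0,1,0.16,-0.87,0,0,0,0,1,0.16,-0.87,0,0,0,0,1]'
python3 - <<'E'
from h import *
c=vision.camera("wrist"); cv2.imwrite("pics/w3.png",cv2.resize(c["pixels"][:,:,::-1],(768,576)))
np.savez("w3.npz",K=c["K"],R=c["R"],t=c["t"],pixels=c["pixels"])
E
```

```text
time_s: 6.65
ee_pos: [0.4393, -0.3001, 0.3558]
eef_rot: [3.14, -0.002, 3.14]
force: [0.6, 0.6, -0.2]
grip_width: 0.0943
grip_force: 0.0
```

View pics/w3.png

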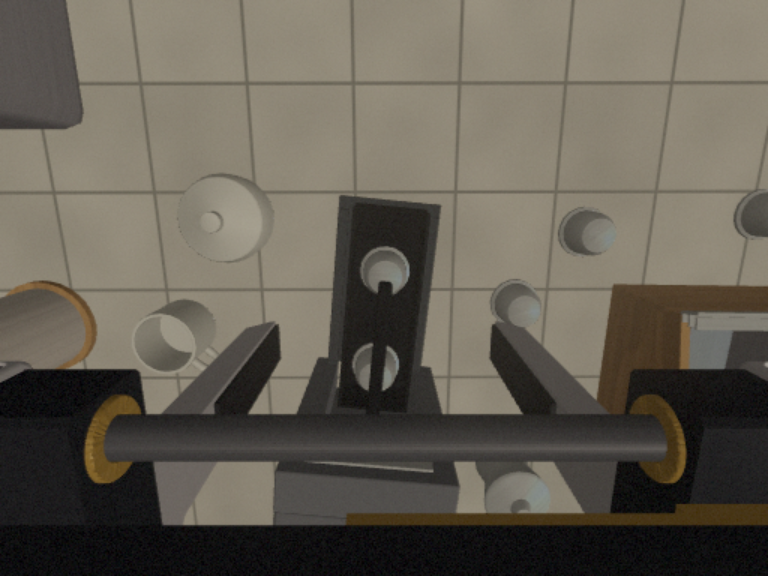

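```bash
python3 - <<'E'
from h import *
c=dict(np.load("w3.npz")); f=lambda u,v,z: onplane(c,(u/1.5,v/1.5),z).round(4)
g=c["pixels"].max(2).astype(int)
for r in(192,200,208,216,224,232,240,248,256,262): print(r,g[r,238:268])
print("handle",f(384.5,283,.13),f(376,395,.13))
print("plate",f(342,196,.02),f(440,206,.02),f(342,196,.068),f(440,206,.068)); print("rimL",f(357,205,.068),f(340,405,.068),"R",f(427,206,.068),f(407,410,.068))
E
```

```text
192 [ 37  36  37  38  35  34  39  50  67  80 104 118 119 112  48  33  30  39
  32  30  30  37  40  68 126 127 128 121 108  83]
200 [38 39 35 32 37 33 32 32 32 22 33 37 32 34 30 35 31 32 37 35 32 35 35 35
 28 33 36 38 35 31]
208 [30 31 33 39 33 32 32 32 35 35 38 35 29 27 36 35 31 34 32 32 40 30 35 29
 34 35 36 35 35 33]
216 [34 28 37 33 28 32 29 26 31 32 28 33 28 27 36 32 24 30 31 35 33 28 37 31
 33 37 37 29 33 33]
224 [36 33 29 30 30 23 31 30 35 28 35 32 28 23 29 33 33 35 26 33 29 34 27 26
 38 32 35 35 35 36]
232 [ 41  67 109 118 117 112  88  81  74  75  46  29  25  31  27  34  33  32
  38  67 125 127 125  71  34  27  26  37  35  33]
240 [ 80  83  84  87  83  87  86  85  84  63  28  27  29  33  32  31  33  32
  50  97  96 101  97  97 103 113 134 129  33  36]
248 [ 82  90 112 113 115 117 118 122 114  29  32  24  22  33  35  34  32  61
 132 135 136 137 122 116 114 115 128  49  31  26]
256 [ 27  51  87 112 115 117 120 111  46  34  30  33  27  23  22  29  49 105
 126 130 130 127 107  47  27  36  32  32  31  34]
262 [23 17 19 25 27 27 33 29 23 27 26 28 28 20 30 26 23 22 17 25 23 26 26 27
 22 23 27 31 27 29]
handle [ 0.4658 -0.298   0.13  ] [ 0.5854 -0.3069  0.13  ]
plate [ 0.3861 -0.3479  0.02  ] [ 0.3978 -0.2319  0.02  ] [ 0.3847 -0.3432  0.068 ] [ 0.3953 -0.2381  0.068 ]
rimL [ 0.3942 -0.3274  0.068 ] [ 0.6313 -0.3518  0.068 ] R [ 0.3953 -0.2521  0.068 ] [ 0.6382 -0.2709  0.068 ]
```

```bash
python3 - <<'E'
from h import *
c=dict(np.load("w3.npz"))
a=onplane(c,(256.8,192),.13);b=onplane(c,(250.4,256),.13);print(a,b,np.arctan2(b[1]-a[1],b[0]-a[0]))
from rel import rel
print(rel([.505,-.301,.099],[np.pi,0,np.pi-.075]))
E
```

```text
[ 0.47082263 -0.29728284  0.13      ] [ 0.5729199  -0.30728344  0.13      ] -0.09764014736797114
[-0.132, -0.004, 0.514, 0.001, -0.001, 0.047]
```

```bash
python3 -m pendant '[-0.132,-0.003,0.1,0,0,0.057,1,-0.132,-0.003,0.1,0,0,0.057,1,-0.132,-0.003,0.2,0,0,0.057,1,-0.132,-0.003,0.3,0,0,0.057,1,-0.132,-0.003,0.4,0,0,0.057,1,-0.132,-0.003,0.514,0,0,0.057,1,-0.132,-0.003,0.514,0,0,0.057,1,-0.132,-0.003,0.514,0,0,0.057,1,-0.132,-0.003,0.514,0,0,0.057,1]'
python3 -m pendant '[0,0,0,0,0,0,-1,0,0,0,0,0,0,-1,0,0,0,0,0,0,-1,0,0,0,0,0,0,-1,0,0,0,0,0,0,-1,0,0,0,0,0,0,-1,0,0,0,0,0,0,-1,0,0,0,0,0,0,-1,0,0,0,0,0,0,-1,0,0,0,0,0,0,-1,0,0,0,0,0,0,-1,0,0,0,0,0,0,-1]' 40
```

```text
time_s: 7.6
ee_pos: [0.5066, -0.3014, 0.1033]
eef_rot: [-3.14, 0.003, 3.052]
force: [0.2, -0.9, 0.2]
grip_width: 0.0938
grip_force: 0.0
time_s: 8.8
ee_pos: [0.505, -0.3011, 0.1002]
eef_rot: [3.141, -0.001, 3.052]
force: [-0.0, -0.7, -2.4]
grip_width: 0.0137
grip_force: 40.0
```

```bash
python3 -m pendant '[0.02,0,0,0,0,0,-1,0.06,0,0,0,0,0,-1,0.1,0,0,0,0,0,-1,0.14,0,0,0,0,0,-1,0.16,0,0,0,0,0,-1,0.16,0,0,0,0,0,-1,0.16,0,0,0,0,0,-1]'
python3 -m pendant '[0,0,-0.04,0,0,0,-1,0,0,-0.1,0,0,0,-1,0,0,-0.18,0,0,0,-1,0,0,-0.26,0,0,0,-1,0,0,-0.34,0,0,0,-1,0,0,-0.42,0,0,0,-1,0,0,-0.5,0,0,0,-1,0,0,-0.5,0,0,0,-1,0,0,-0.5,0,0,0,-1]'
python3 - <<'E'
from h import *
for n in("wrist",):
    c=vision.camera(n); cv2.imwrite(f"pics/w4.png",c["pixels"][:,:,::-1])
E
```

```text
time_s: 9.5
ee_pos: [0.4258, -0.2942, 0.1006]
eef_rot: [-3.141, 0.0, 3.051]
force: [0.7, -1.1, -3.1]
grip_width: 0.014
grip_force: 40.0
time_s: 10.4
ee_pos: [0.426, -0.294, 0.3501]
eef_rot: [-3.141, 0.0, 3.052]
force: [-0.6, -0.0, -3.6]
grip_width: 0.014
grip_force: 40.0
```

View pics/w4.png

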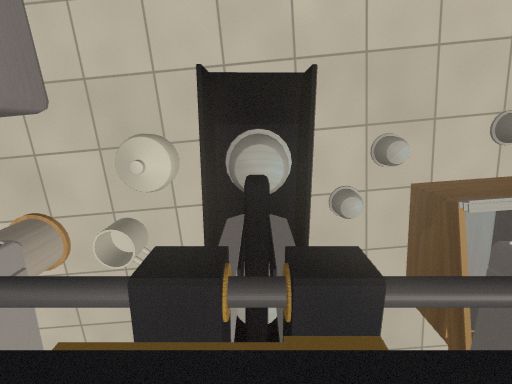

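```bash
python3 - <<'E'
from rel import *
R=Ro.from_euler("xyz",[np.pi,0,np.pi])*Ro.from_rotvec([0,np.radians(9),0])
print(rel([.50,.072,.43],R.as_euler("xyz")))
E
```

```text
[-0.082, 0.742, -0.161, 0.005, 0.099, -0.057]
```

```bash
python3 -m pendant '[0,0.02,-0.04,0,0.04,0,-1,-0.01,0.06,-0.08,0,0.08,-0.01,-1,-0.02,0.13,-0.12,0,0.1,-0.02,-1,-0.03,0.21,-0.16,0,0.1,-0.03,-1,-0.04,0.3,-0.16,0,0.1,-0.04,-1,-0.05,0.39,-0.16,0,0.1,-0.05,-1,-0.06,0.48,-0.16,0,0.1,-0.057,-1,-0.07,0.57,-0.16,0,0.1,-0.057,-1,-0.08,0.64,-0.16,0,0.1,-0.057,-1,-0.082,0.69,-0.16,0,0.1,-0.057,-1,-0.082,0.73,-0.16,0,0.1,-0.057,-1,-0.082,0.742,-0.16,0,0.1,-0.057,-1]'
python3 - <<'E'
from rel import *
for p,th in(([.61,.072,.37],-25),([.63,.072,.335],-50),([.65,.072,.318],-64)):
    R=Ro.from_euler("xyz",[np.pi,0,np.pi])*Ro.from_rotvec([0,np.radians(th),0]); print(rel(p,R.as_euler("xyz")))
E
```

```text
time_s: 11.65
ee_pos: [0.4999, 0.0735, 0.4286]
eef_rot: [3.134, -0.16, -3.139]
force: [0.2, -1.1, -2.8]
grip_width: 0.014
grip_force: 40.0
[-0.236, -0.004, 0.081, 0.005, -0.38, 0.0]
[-0.287, -0.005, 0.143, 0.005, -0.657, -0.001]
[-0.332, -0.005, 0.171, 0.005, -0.813, -0.001]
```

```bash
python3 -m pendant '[-0.01,-0.004,0,0,0,0,-1,-0.03,-0.004,0,0,0,0,-1,-0.06,-0.004,0,0,0,0,-1,-0.1,-0.004,0,0,0,0,-1,-0.15,-0.004,0,0,0,0,-1,-0.2,-0.004,-0.01,0,0,0,-1,-0.25,-0.004,-0.015,0,0,0,-1,-0.3,-0.004,-0.018,0,0,0,-1,-0.34,-0.004,-0.018,0,0,0,-1,-0.362,-0.004,-0.018,0,0,0,-1,-0.362,-0.004,-0.018,0,0,0,-1]'
python3 - <<'E'
from rel import *
for p,th in(([.68,.072,.37],-25),([.66,.072,.335],-50),([.655,.072,.32],-64)):
    R=Ro.from_euler("xyz",[np.pi,0,np.pi])*Ro.from_rotvec([0,np.radians(th),0]); print(rel(p,R.as_euler("xyz")))
E
```

```text
time_s: 12.75
ee_pos: [0.6815, 0.0683, 0.4079]
eef_rot: [3.135, -0.16, 3.14]
force: [-0.3, -0.4, -3.1]
grip_width: 0.0138
grip_force: 40.0
[-0.009, 0.007, 0.075, 0.004, -0.38, -0.002]
[0.019, 0.006, 0.151, 0.004, -0.658, -0.003]
[0.024, 0.006, 0.182, 0.003, -0.813, -0.004]
```

```bash
python3 -m pendant '[0,0.006,0.02,0,-0.09,0,-1,0,0.006,0.04,0,-0.18,0,-1,0,0.006,0.06,0,-0.27,0,-1,-0.009,0.006,0.075,0,-0.36,0,-1,0,0.006,0.1,0,-0.45,0,-1,0.01,0.006,0.125,0,-0.54,0,-1,0.019,0.006,0.15,0,-0.63,0,-1,0.022,0.006,0.165,0,-0.72,0,-1,0.024,0.006,0.182,0,-0.81,0,-1,0.024,0.006,0.182,0,-0.81,0,-1,0.024,0.006,0.182,0,-0.81,0,-1,0.024,0.006,0.182,0,-0.81,0,-1]'
python3 -m pendant '[0,0,0,0,0,0,-1,0,0,0,0,0,0,-1,0,0,0,0,0,0,-1,0,0,0,0,0,0,-1,0,0,0,0,0,0,-1,0,0,0,0,0,0,-1]'
python3 - <<'E'
from h import *
a=vision.camera("top")["pixels"][90:290,120:400]; b=vision.camera("scene")["pixels"][90:290,150:400]; w=vision.camera("wrist")["pixels"]
im=np.hstack([a,b]); cv2.imwrite("pics/p1.png",cv2.resize(np.vstack([cv2.resize(im,(640,240)),cv2.resize(w,(440,330),interpolation=cv2.INTER_AREA)[:, :] if 0 else cv2.copyMakeBorder(cv2.resize(w,(440,330)),0,0,0,200,0)])[:,:,::-1],(640,570)))
E
```

```text
time_s: 13.95
ee_pos: [0.6523, 0.073, 0.3222]
eef_rot: [3.126, 1.116, 3.127]
force: [-0.4, -0.2, -2.7]
grip_width: 0.0136
grip_force: 40.0
time_s: 14.55
ee_pos: [0.6539, 0.0734, 0.3231]
eef_rot: [3.126, 1.115, 3.126]
force: [0.2, 0.5, -2.3]
grip_width: 0.0139
grip_force: 40.0
```

View pics/p1.png

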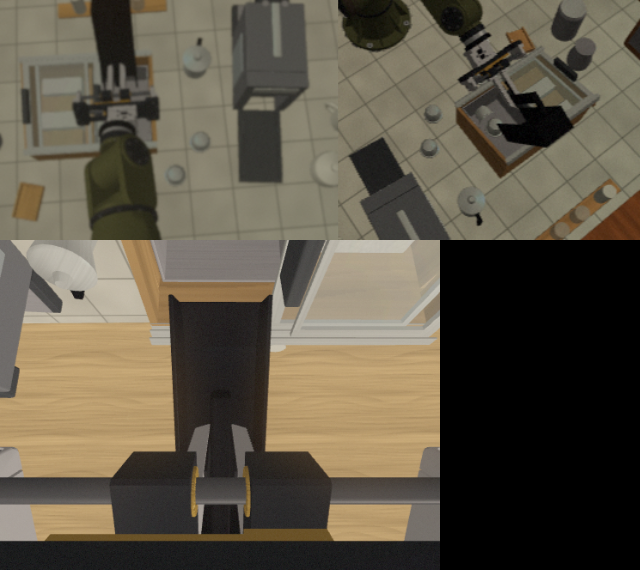

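```bash
python3 -m pendant '[0,0,0,0,-0.06,0,-1,0,0,0,0,-0.1,0,-1,0,0,0,0,-0.04,0,-1,0,0,0,0,-0.1,0,-1,0,0,0,0,-0.1,0,-1,0,0,0,0,-0.1,0,-1,0,0,0,0,-0.1,0,-1,0,0,0,0,-0.1,0,-1,0,0,0,0,-0.1,0,-1]'
python3 - <<'E'
from rel import *
for p in ([.62,.072,.42],[.42,.072,.42]):
  print(rel(p,[np.pi,0,np.pi]))
for n in("scene","top"):
    c=vision.camera(n); r=silhouettes("capsule0",c); print(n,[(round(d["score"],2),np.round(d["extent"])) for d in r])
E
```

```text
time_s: 15.6
ee_pos: [0.6537, 0.0585, 0.3553]
eef_rot: [3.095, 1.212, 3.125]
force: [-1.2, 0.8, -1.9]
grip_width: 0.0136
grip_force: 40.0
[-0.097, 0.031, -0.108, 0.019, 0.772, 0.009]
[0.043, 0.042, -0.482, 0.019, 0.772, 0.009]
scene [(0.69, array([218., 206., 237., 224.])), (0.69, array([223., 175., 236., 192.])), (0.51, array([261., 156., 272., 162.]))]
top [(0.57, array([280., 201., 295., 217.])), (0.53, array([255., 228., 274., 249.]))]
```

```bash
python3 -m pendant '[-0.01,0.003,-0.02,0,0.08,0,-1,-0.02,0.006,-0.04,0,0.17,0,-1,-0.03,0.01,-0.05,0,0.26,0,-1,-0.04,0.014,-0.06,0,0.35,0,-1,-0.05,0.018,-0.07,0.01,0.44,0,-1,-0.06,0.022,-0.08,0.01,0.53,0,-1,-0.07,0.026,-0.09,0.02,0.62,0.009,-1,-0.08,0.03,-0.1,0.02,0.7,0.009,-1,-0.097,0.031,-0.108,0.019,0.772,0.009,-1,-0.07,0.032,-0.18,0.019,0.772,0.009,-1,-0.04,0.034,-0.26,0.019,0.772,0.009,-1,0,0.036,-0.36,0.019,0.772,0.009,-1]'
python3 - <<'E'
from rel import *
print(rel([.42,.072,.42],[np.pi,0,np.pi]))
c=vision.camera("wrist"); cv2.imwrite("pics/w5.png",c["pixels"][:,:,::-1])
E
```

```text
time_s: 17.0
ee_pos: [0.4888, 0.0706, 0.4171]
eef_rot: [3.141, -0.006, 3.141]
force: [0.5, 0.3, -1.3]
grip_width: 0.0137
grip_force: 40.0
[0.138, 0.003, -0.005, 0.0, -0.004, -0.001]
```

View pics/w5.png

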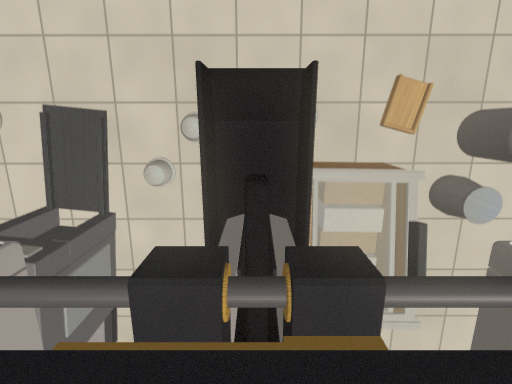

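```bash
python3 -m pendant '[0.06,-0.05,0,0,0,0.01,-1,0.126,-0.15,0,0,0,0.03,-1,0.126,-0.25,0.02,0,0,0.057,-1,0.126,-0.35,0.08,0,0,0.057,-1,0.126,-0.45,0.15,0,0,0.057,-1,0.126,-0.55,0.22,0,0,0.057,-1,0.126,-0.64,0.29,0,0,0.057,-1,0.126,-0.7,0.334,0,0,0.057,-1,0.126,-0.729,0.334,0,0,0.057,-1,0.126,-0.729,0.334,0,0,0.057,-1,0.126,-0.729,0.334,0,0,0.057,-1,0.126,-0.729,0.334,0,0,0.057,-1]'
python3 - <<'E'
from rel import *
print(status.get_obs()["ee_pos"])
for z in(.13,.102): print(rel([.426,-.294,z],[np.pi,0,3.052]))
c=vision.camera("scene"); cv2.imwrite("pics/s5.png",cv2.resize(c["pixels"][100:340,100:400,::-1],(750,600)))
E
```

```text
time_s: 18.25
ee_pos: [0.4257, -0.2931, 0.2527]
eef_rot: [3.142, 0.001, 3.052]
force: [0.6, -0.8, -1.6]
grip_width: 0.0137
grip_force: 40.0
[ 0.42574793 -0.29308487  0.25267119]
[-0.0, -0.002, 0.245, 0.0, 0.001, 0.0]
[-0.0, -0.002, 0.301, 0.0, 0.001, 0.0]
```

View pics/s5.png

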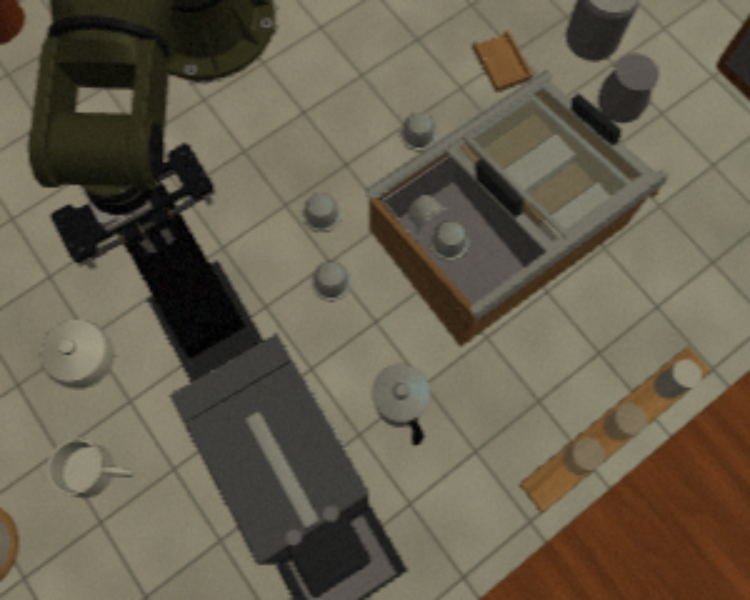

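Two capsules lie in the pail (scene crop (425,208) and (450,238)) and the bin is empty. Lowering it onto the plate and sliding it in.

```bash
python3 -m pendant '[0,-0.002,0.08,0,0,0,-1,0,-0.002,0.16,0,0,0,-1,0,-0.002,0.22,0,0,0,-1,0,-0.002,0.26,0,0,0,-1,0,-0.002,0.285,0,0,0,-1,0,-0.002,0.3,0,0,0,-1,0,-0.002,0.302,0,0,0,-1,0,-0.002,0.302,0,0,0,-1]'
python3 -m pendant '[-0.02,0,0,0,0,0,-1,-0.05,0,0,0,0,0,-1,-0.08,0,0,0,0,0,-1,-0.11,0,0,0,0,0,-1,-0.135,0,0,0,0,0,-1,-0.15,0,0,0,0,0,-1,-0.157,0,0,0,0,0,-1,-0.16,0,0,0,0,0,-1,-0.162,0,0,0,0,0,-1,-0.162,0,0,0,0,0,-1]'
```

```text
time_s: 19.1
ee_pos: [0.4258, -0.2947, 0.1018]
eef_rot: [-3.141, 0.001, 3.052]
force: [1.0, -0.8, -1.8]
grip_width: 0.0136
grip_force: 40.0
time_s: 20.1
ee_pos: [0.5058, -0.3019, 0.1011]
eef_rot: [3.141, 0.0, 3.051]
force: [-1.6, 0.6, 4.2]
grip_width: 0.0136
grip_force: 40.0
```

```bash
python3 -m pendant '[-0.004,0,0,0,0,0,-1,-0.006,0,0,0,0,0,-1,-0.006,0,0,0,0,0,-1]'
python3 -m pendant '[0.004,0,0,0,0,0,-0.6,0.004,0,0,0,0,0,-0.2,0.004,0,0,0,0,0,0.5,0.004,0,0,0,0,0,0.5,0.004,0,0,0,0,0,0.5,0.004,0,-0.08,0,0,0,0.5,0.004,0,-0.18,0,0,0,0.5,0.004,0,-0.28,0,0,0,0.6,0.004,0,-0.38,0,0,0,1,0.1,0,-0.48,0,0,0,1,0.16,0,-0.5,0,0,0,1,0.16,0,-0.5,0,0,0,1]'
python3 - <<'E'
from h import *
c=vision.camera("wrist"); cv2.imwrite("pics/w6.png",c["pixels"][:,:,::-1])
np.savez("w6.npz",K=c["K"],R=c["R"],t=c["t"],pixels=c["pixels"])
E
```

```text
time_s: 20.4
ee_pos: [0.5089, -0.3022, 0.1011]
eef_rot: [3.141, 0.0, 3.051]
force: [-2.6, 0.6, 5.7]
grip_width: 0.0137
grip_force: 40.0
time_s: 21.6
ee_pos: [0.427, -0.2952, 0.3556]
eef_rot: [-3.138, 0.006, 3.05]
force: [0.5, 0.1, 0.2]
grip_width: 0.0942
grip_force: 0.0
```

View pics/w6.png

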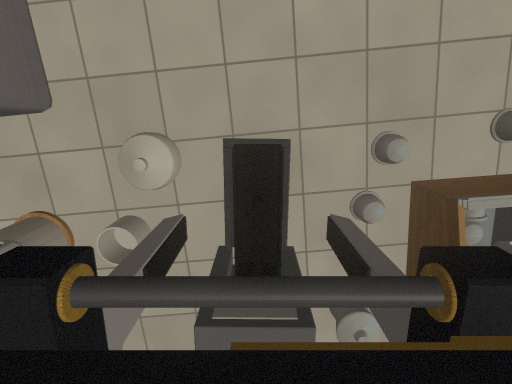

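```bash
python3 - <<'E'
from h import *
A=np.load("w3.npz")["pixels"];B=np.load("w6.npz")["pixels"]
f=lambda I,r,c:cv2.resize(np.clip(cv2.GaussianBlur(I,(3,3),0)[r:r+170,c:c+100].astype(float)*4-60,0,255).astype(np.uint8),(350,595))
cv2.imwrite("pics/cmp.png",np.hstack([f(A,115,210),f(B,125,205)])[:,:,::-1])
E
```

```text
(no output)
```

View pics/cmp.png

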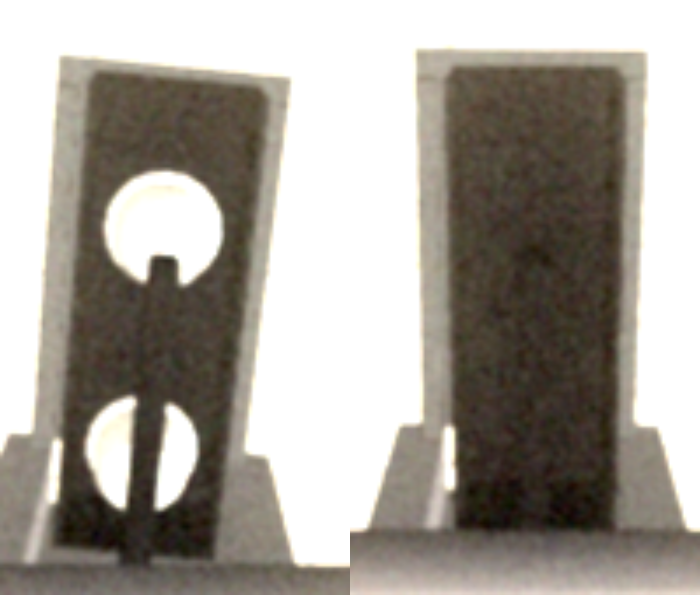

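```bash
cat > caps.py <<'E'
from h import *
import sys
def locate(guesses,cams=("wrist","top","scene")):
    cs={n:vision.camera(n) for n in cams}; r={n:silhouettes("capsule0",c) for n,c in cs.items()}
    for g in guesses:
        obs=[];names=[]
        for n,c in cs.items():
            q=proj(c,[[g[0],g[1],.025]])[0]; ds=[(np.hypot((d["extent"][0]+d["extent"][2])/2-q[0],(d["extent"][1]+d["extent"][3])/2-q[1]),i) for i,d in enumerate(r[n])]
            if ds and min(ds)[0]<(20 if n!="wrist" else 30): obs.append((c,r[n][min(ds)[1]]["region"].astype(float)));names.append(n)
        if not obs: print(g,"not seen"); continue
        P=[V for V in CAPS]
        f=lambda ob:fit(P,ob,list(g),(.01,.01))
        # position only
        print(g,names,"all",f(obs)[0].round(4),*[(n,f([o])[0].round(4),round(f([o])[1],2)) for n,o in zip(names,obs)])
_place=place
import h
h.place=lambda V,p:V+[p[0],p[1],0]
if __name__=="__main__":
    a=[float(v) for v in sys.argv[1:]]; locate([(a[i],a[i+1]) for i in range(0,len(a),2)])
E
python3 caps.py .521 -.128 .429 -.050 .406 .166
```

```text
(0.521, -0.128) ['wrist', 'top', 'scene'] all [ 0.5382 -0.091 ] ('wrist', array([ 0.539 , -0.0926]), np.float64(0.1)) ('top', array([ 0.5338, -0.089 ]), np.float64(0.24)) ('scene', array([ 0.5384, -0.0906]), np.float64(0.22))
(0.429, -0.05) ['wrist', 'top', 'scene'] all [ 0.4291 -0.0502] ('wrist', array([ 0.4302, -0.0515]), np.float64(0.14)) ('top', array([ 0.427, -0.05 ]), np.float64(0.14)) ('scene', array([ 0.4312, -0.0505]), np.float64(0.16))
(0.406, 0.166) ['wrist', 'top', 'scene'] all [0.4077 0.1667] ('wrist', array([0.4087, 0.1664]), np.float64(0.05)) ('top', array([0.4028, 0.1647]), np.float64(0.19)) ('scene', array([0.4093, 0.1679]), np.float64(0.2))
```

```bash
python3 - <<'E'
from rel import *
for z in (.2,.014): print(rel([.538,-.1,z],[np.pi,0,np.pi]))
c=vision.camera("wrist"); 
for n in("top","scene"):
    c=vision.camera(n); r=silhouettes("moka_top",c)[0]; e=r["extent"]; print(n,onplane(c,((e[0]+e[2])/2,(e[1]+e[3])/2),.06))
E
```

```text
[-0.181, 0.407, 0.3, 0.001, -0.001, -0.057]
[-0.182, 0.406, 0.672, 0.001, -0.001, -0.057]
top [ 0.7533836  -0.13282554  0.06      ]
scene [ 0.75731283 -0.14350602  0.06      ]
```

```bash
python3 -m pendant '[-0.05,0.09,0.05,0,0,0.09,1,-0.1,0.18,0.1,0,0,0.18,1,-0.14,0.27,0.15,0,0,0.28,1,-0.18,0.35,0.2,0,0,0.37,1,-0.183,0.422,0.25,0,0,0.47,1,-0.183,0.422,0.3,0,0,0.56,1,-0.183,0.422,0.3,0,0,0.66,1,-0.183,0.422,0.3,0,0,0.75,1,-0.183,0.422,0.3,0,0,0.84,1,-0.183,0.422,0.3,0,0,0.942,1,-0.183,0.422,0.3,0,0,0.942,1,-0.183,0.422,0.3,0,0,0.942,1]'
python3 - <<'E'
from rel import *
print(rel([.538,-.092,.013],[np.pi,0,np.pi/2]))
E
python3 caps.py .538 -.092 .429 -.050 .406 .166
```

```text
time_s: 23.4
ee_pos: [0.5394, -0.093, 0.2009]
eef_rot: [-3.141, -0.001, 1.575]
force: [0.7, 0.3, 0.6]
grip_width: 0.0939
grip_force: 0.0
[0.002, -0.003, 0.376, -0.0, -0.0, 0.003]
(0.538, -0.092) ['wrist', 'scene'] all [ 0.5398 -0.0917] ('wrist', array([ 0.5392, -0.0905]), np.float64(0.1)) ('scene', array([ 0.5408, -0.0942]), np.float64(0.25))
(0.429, -0.05) ['wrist'] all [ 0.4307 -0.0503] ('wrist', array([ 0.4307, -0.0503]), np.float64(0.07))
(0.406, 0.166) ['top', 'scene'] all [0.4064 0.1674] ('top', array([0.4057, 0.1672]), np.float64(0.23)) ('scene', array([0.4081, 0.1662]), np.float64(0.23))
```

```bash
python3 -m pendant '[0.003,0,0.1,0,0,0,1,0.003,0,0.2,0,0,0,1,0.003,0,0.28,0,0,0,1,0.003,0,0.34,0,0,0,1,0.003,0,0.376,0,0,0,1,0.003,0,0.376,0,0,0,1,0.003,0,0.376,0,0,0,1]'
python3 -m pendant '[0,0,0,0,0,0,-1,0,0,0,0,0,0,-1,0,0,0,0,0,0,-1,0,0,0,0,0,0,-1,0,0,0,0,0,0,-1,0,0,0,0,0,0,-1,0,0,0,0,0,0,-1,0,0,0,0,0,0,-1]' 10
python3 -m pendant '[0,0,-0.08,0,0,0,-1,0,0,-0.17,0,0,0,-1,0,0,-0.26,0,0,0,-1,0,0,-0.35,0,0,0,-1,0,0,-0.43,0,0,0,-1,0.08,0.04,-0.474,0,0,0,-1,0.16,0.08,-0.474,0,0,0,-1,0.24,0.12,-0.474,0,0,0,-1,0.3,0.16,-0.474,0,0,0,-1,0.328,0.16,-0.474,0,0,0,-1,0.328,0.16,-0.474,0,0,0,-1,0.328,0.16,-0.474,0,0,0,-1]'
```

```text
time_s: 24.4
ee_pos: [0.5396, -0.0914, 0.0136]
eef_rot: [3.141, -0.001, 1.572]
force: [0.1, 0.6, 0.9]
grip_width: 0.0939
grip_force: 0.0
time_s: 25.2
ee_pos: [0.5393, -0.0914, 0.013]
eef_rot: [-3.141, -0.001, 1.572]
force: [0.1, 0.1, 2.8]
grip_width: 0.052
grip_force: 10.0
time_s: 26.4
ee_pos: [0.6188, 0.0718, 0.25]
eef_rot: [-3.141, -0.001, 1.572]
force: [-0.9, -0.5, -0.1]
grip_width: 0.0517
grip_force: 10.0
```

```bash
python3 -m pendant '[0,0,0.08,0,0,0,-1,0,0,0.16,0,0,0,-1,0,0,0.22,0,0,0,-1,0,0,0.25,0,0,0,-1,0,0,0.25,0,0,0,-1,0,0,0.25,0,0,0,0.5,0,0,0.25,0,0,0,0.5,0,0,0.25,0,0,0,0.5,0,0,0.25,0,0,0,0.5,0,0,0.15,0,0,0,0.5,0,0,0.05,0,0,0,0.5,0,0,0,0,0,0,0.6]'
python3 -m pendant '[-0.05,-0.08,0,0,0,0,1,-0.1,-0.16,0,0,0,0,1,-0.15,-0.24,0,0,0,0,1,-0.2,-0.32,0,0,0,0,1,-0.244,-0.378,0,0,0,0,1,-0.244,-0.378,0,0,0,0,1,-0.244,-0.378,0.05,0,0,0,1,-0.244,-0.378,0.1,0,0,0,1,-0.244,-0.378,0.1,0,0,0,1]'
python3 caps.py .430 -.050 .406 .166
python3 rel.py .430 -.0505 .013 3.1416 0 1.5708
```

```text
time_s: 27.6
ee_pos: [0.6199, 0.0727, 0.2552]
eef_rot: [3.136, -0.001, 1.572]
force: [0.9, 0.3, -0.7]
grip_width: 0.0738
grip_force: 0.0
time_s: 28.5
ee_pos: [0.4295, -0.0492, 0.198]
eef_rot: [-3.137, -0.002, 1.572]
force: [0.2, 0.2, -0.2]
grip_width: 0.0942
grip_force: 0.0
(0.43, -0.05) ['scene'] all [ 0.4293 -0.0499] ('scene', array([ 0.4293, -0.0499]), np.float64(0.15))
(0.406, 0.166) ['top', 'scene'] all [0.4062 0.1676] ('top', array([0.4055, 0.1678]), np.float64(0.21)) ('scene', array([0.4081, 0.1662]), np.float64(0.23))
[-0.002, -0.002, 0.376, 0.001, -0.0, 0.001]
```

```bash
python3 -m pendant '[-0.004,0.001,0.1,0,0,0,1,-0.004,0.001,0.2,0,0,0,1,-0.004,0.001,0.28,0,0,0,1,-0.004,0.001,0.34,0,0,0,1,-0.004,0.001,0.374,0,0,0,1,-0.004,0.001,0.374,0,0,0,1,-0.004,0.001,0.374,0,0,0,1]'
python3 -m pendant '[0,0,0,0,0,0,-1,0,0,0,0,0,0,-1,0,0,0,0,0,0,-1,0,0,0,0,0,0,-1,0,0,0,0,0,0,-1,0,0,0,0,0,0,-1,0,0,0,0,0,0,-1,0,0,0,0,0,0,-1]' 10
python3 -m pendant '[0,0,-0.08,0,0,0,-1,0,0,-0.17,0,0,0,-1,0,0,-0.26,0,0,0,-1,0,0,-0.35,0,0,0,-1,0,0,-0.43,0,0,0,-1,0.06,0.08,-0.474,0,0,0,-1,0.12,0.16,-0.474,0,0,0,-1,0.18,0.24,-0.474,0,0,0,-1,0.22,0.32,-0.474,0,0,0,-1,0.244,0.4,-0.474,0,0,0,-1,0.244,0.44,-0.474,0,0,0,-1,0.244,0.44,-0.474,0,0,0,-1]'
python3 -m pendant '[0,0,0.08,0,0,0,-1,0,0,0.16,0,0,0,-1,0,0,0.22,0,0,0,-1,0,0,0.25,0,0,0,-1,0,0,0.25,0,0,0,-1,0,0,0.25,0,0,0,0.5,0,0,0.25,0,0,0,0.5,0,0,0.25,0,0,0,0.5,0,0,0.25,0,0,0,0.5,0,0,0.15,0,0,0,0.5,0,0,0.05,0,0,0,0.5,0,0,0,0,0,0,0.6]'
python3 rel.py .407 .167 .25 3.1416 0 3.1416
```

```text
time_s: 29.5
ee_pos: [0.4314, -0.0516, 0.0139]
eef_rot: [3.141, -0.001, 1.572]
force: [0.2, -0.1, -0.1]
grip_width: 0.0941
grip_force: 0.0
time_s: 30.3
ee_pos: [0.4308, -0.0515, 0.0131]
eef_rot: [-3.141, -0.001, 1.572]
force: [-1.7, -0.0, 3.9]
grip_width: 0.0518
grip_force: 10.0
time_s: 31.5
ee_pos: [0.652, 0.0709, 0.2481]
eef_rot: [-3.139, -0.001, 1.572]
force: [0.6, 0.5, -0.6]
grip_width: 0.0519
grip_force: 10.0
time_s: 32.7
ee_pos: [0.6514, 0.0706, 0.2554]
eef_rot: [3.136, -0.001, 1.572]
force: [-0.1, 0.3, 0.1]
grip_width: 0.0743
grip_force: 0.0
[0.193, -0.489, 0.008, 0.003, 0.002, -0.999]
```

```bash
python3 -m pendant '[0.03,-0.08,0,0,0,-0.09,1,0.06,-0.16,0,0,0,-0.18,1,0.1,-0.24,0,0,0,-0.28,1,0.14,-0.32,0,0,0,-0.37,1,0.18,-0.4,0,0,0,-0.46,1,0.193,-0.489,0,0,0,-0.56,1,0.193,-0.489,0,0,0,-0.65,1,0.193,-0.489,0,0,0,-0.74,1,0.193,-0.489,0,0,0,-0.83,1,0.193,-0.489,0,0,0,-0.92,1,0.193,-0.489,0.05,0,0,-1,1,0.193,-0.489,0.1,0,0,-1,1]'
python3 caps.py .406 .166
python3 rel.py .407 .167 .013 3.1416 0 3.1416
```

```text
time_s: 33.9
ee_pos: [0.4064, 0.167, 0.2003]
eef_rot: [3.14, 0.002, -3.136]
force: [0.3, -0.0, -1.5]
grip_width: 0.0941
grip_force: 0.0
(0.406, 0.166) ['wrist', 'scene'] all [0.4089 0.1655] ('wrist', array([0.4082, 0.1666]), np.float64(0.09)) ('scene', array([0.4095, 0.1654]), np.float64(0.16))
[-0.0, -0.001, 0.377, 0.001, 0.001, 0.0]
```

```bash
python3 -m pendant '[-0.003,-0.001,0.1,0,0,0,1,-0.003,-0.001,0.2,0,0,0,1,-0.003,-0.001,0.28,0,0,0,1,-0.003,-0.001,0.34,0,0,0,1,-0.003,-0.001,0.376,0,0,0,1,-0.003,-0.001,0.376,0,0,0,1,-0.003,-0.001,0.376,0,0,0,1]'
python3 -m pendant '[0,0,0,0,0,0,-1,0,0,0,0,0,0,-1,0,0,0,0,0,0,-1,0,0,0,0,0,0,-1,0,0,0,0,0,0,-1,0,0,0,0,0,0,-1,0,0,0,0,0,0,-1,0,0,0,0,0,0,-1]' 10
python3 -m pendant '[0,0,-0.08,0,0,0,-1,0,0,-0.17,0,0,0,-1,0,0,-0.26,0,0,0,-1,0,0,-0.35,0,0.0,0.09,-1,0,0,-0.43,0,0,0.18,-1,-0.06,-0.03,-0.474,0,0,0.28,-1,-0.12,-0.06,-0.474,0,0,0.37,-1,-0.18,-0.1,-0.474,0,0,0.46,-1,-0.24,-0.14,-0.474,0,0,0.56,-1,-0.3,-0.19,-0.474,0,0,0.65,-1,-0.36,-0.19,-0.474,0,0,0.74,-1,-0.36,-0.19,-0.474,0,0,0.83,-1]'
python3 rel.py .59 .072 .25 3.1416 0 1.5708
```

```text
time_s: 34.9
ee_pos: [0.4083, 0.1668, 0.0133]
eef_rot: [3.14, 0.001, -3.141]
force: [-0.1, 0.3, 0.5]
grip_width: 0.094
grip_force: 0.0
time_s: 35.7
ee_pos: [0.4076, 0.1665, 0.0123]
eef_rot: [3.141, -0.0, -3.141]
force: [-1.2, -0.4, 3.6]
grip_width: 0.0523
grip_force: 10.0
time_s: 36.9
ee_pos: [0.5896, 0.0705, 0.2475]
eef_rot: [-3.14, -0.001, 1.831]
force: [-0.2, -0.9, -0.7]
grip_width: 0.0521
grip_force: 10.0
[0.003, 0.001, -0.005, -0.001, -0.001, 0.166]
```

```bash
python3 -m pendant '[0.003,0,0,0,0,0.09,-1,0.003,0,0.06,0,0,0.166,-1,0.003,0,0.13,0,0,0.166,-1,0.003,0,0.2,0,0,0.166,-1,0.003,0,0.23,0,0,0.166,-1,0.003,0,0.23,0,0,0.166,-1,0.003,0,0.23,0,0,0.166,0.5,0.003,0,0.23,0,0,0.166,0.5,0.003,0,0.23,0,0,0.166,0.5,0.003,0,0.14,0,0,0.166,0.5,0.003,0,0.04,0,0,0.166,0.5,0.003,0,-0.05,0,0,0.166,0.6]'
python3 -m pendant '[0,-0.1,-0.05,0,0,-0.09,1,0,-0.2,-0.1,0,0,-0.18,1,0,-0.24,-0.15,0,0,-0.28,1,0,-0.24,-0.15,0,0,-0.37,1,0,-0.24,-0.15,0,0,-0.46,1,0,-0.24,-0.15,0,0,-0.56,1,0,-0.24,-0.15,0,0,-0.65,1,0,-0.24,-0.15,0,0,-0.74,1,0,-0.24,-0.15,0,0,-0.83,1,0,-0.24,-0.15,0,0,-0.92,1,0,-0.24,-0.15,0,0,-1,1,0,-0.24,-0.15,0,0,-1,1]'
python3 - <<'E'
from h import *
w=vision.camera("wrist")["pixels"]; s=vision.camera("scene")["pixels"][110:270,220:400]
cv2.imwrite("pics/w8.png",np.vstack([w,cv2.resize(s,(243,216))[:, :] if 0 else cv2.copyMakeBorder(cv2.resize(s,(243,216)),0,0,0,269,0)])[:,:,::-1])
E
```

```text
time_s: 38.1
ee_pos: [0.5872, 0.0729, 0.2772]
eef_rot: [3.14, -0.001, 1.578]
force: [-0.4, -0.3, -1.8]
grip_width: 0.0742
grip_force: 0.0
time_s: 39.3
ee_pos: [0.4673, 0.072, 0.3498]
eef_rot: [3.141, 0.001, -3.132]
force: [1.0, 0.3, -0.9]
grip_width: 0.094
grip_force: 0.0
```

View pics/w8.png

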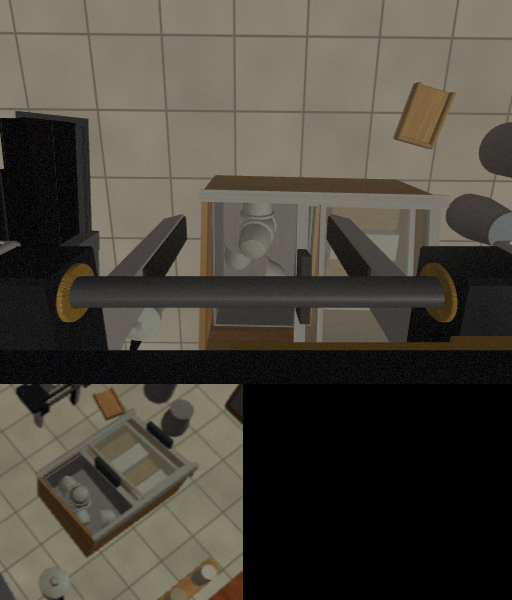

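```bash
python3 -m pendant '[-0.08,0.04,0,0,0,0,1,-0.16,0.08,0,0,0,0,1,-0.22,0.13,0.05,0,0,0,1,-0.256,0.13,0.13,0,0,0,1,-0.256,0.13,0.2,0,0,0,1,-0.256,0.13,0.28,0,0,0,1,-0.256,0.13,0.344,0,0,0,1,-0.256,0.13,0.344,0,0,0,1,-0.256,0.13,0.344,0,0,0,1]'
python3 -m pendant '[0,0,0,0,0,0,-1,0,0,0,0,0,0,-1,0,0,0,0,0,0,-1,0,0,0,0,0,0,-1,0,0,0,0,0,0,-1,0,0,0,0,0,0,-1,0,0,0,0,0,0,-1,0,0,0,0,0,0,-1,0,0,0,0,0,0,-1,0,0,0,0,0,0,-1,0,0,0,0,0,0,-1,0,0,0,0,0,0,-1]' 20
python3 -m pendant '[0,-0.04,0,0,0,0,-1,0,-0.1,0,0,0,0,-1,0,-0.16,0,0,0,0,-1,0,-0.2,0,0,0,0,-1,0,-0.21,0,0,0,0,-1,0,-0.215,0,0,0,0,-1,0,-0.22,0,0,0,0,-1,0,-0.22,0,0,0,0,-1]'
```

```text
time_s: 40.3
ee_pos: [0.595, 0.1381, 0.1782]
eef_rot: [3.141, 0.0, -3.136]
force: [0.8, -0.1, 0.5]
grip_width: 0.0939
grip_force: 0.0
time_s: 41.5
ee_pos: [0.5948, 0.137, 0.1771]
eef_rot: [-3.141, -0.001, -3.135]
force: [-0.7, -6.1, 0.5]
grip_width: 0.0139
grip_force: 20.0
time_s: 42.3
ee_pos: [0.5935, 0.0278, 0.177]
eef_rot: [3.141, -0.006, -3.135]
force: [-19.8, -2.0, 8.8]
grip_width: 0.0139
grip_force: 20.0
```

```bash
python3 -m pendant '[0,-0.01,0,0,0,0,-1,0,-0.02,0,0,0,0,-1,0,-0.02,0,0,0,0,-1]'
python3 -m pendant '[0,-0.01,0,0,0,0,-1,0,-0.02,0,0,0,0,-1,0,-0.02,0,0,0,0,-1]'
```

```text
time_s: 42.6
ee_pos: [0.5934, 0.0177, 0.1769]
eef_rot: [3.141, -0.007, -3.135]
force: [-21.1, -0.7, 10.0]
grip_width: 0.014
grip_force: 20.0
time_s: 42.9
ee_pos: [0.5934, 0.0077, 0.1769]
eef_rot: [3.141, -0.007, -3.135]
force: [-21.7, -0.7, 9.5]
grip_width: 0.014
grip_force: 20.0
```

```bash
python3 -m pendant '[0.004,-0.006,0,0,0,0,-1,0.004,-0.012,0,0,0,0,-1,0.004,-0.012,0,0,0,0,-1]'
python3 -m pendant '[0,-0.006,0,0,0,0,-1,0,-0.012,0,0,0,0,-1,0,-0.012,0,0,0,0,-1]'
```

```text
time_s: 43.2
ee_pos: [0.5933, 0.0049, 0.177]
eef_rot: [3.136, -0.001, -3.133]
force: [-5.0, 18.9, 1.9]
grip_width: 0.0138
grip_force: 20.0
time_s: 43.5
ee_pos: [0.5933, 0.0019, 0.1769]
eef_rot: [3.131, -0.002, -3.131]
force: [-3.5, 40.6, 2.6]
grip_width: 0.0198
grip_force: 20.0
```

```bash
python3 -m pendant '[0,0.01,0,0,0,0,-0.8,0,0.01,0,0,0,0,-0.4,0,0.01,0,0,0,0,-0.2,0,0.01,0,0,0,0,-0.2,0,0.01,-0.08,0,0,0,-0.2,0,0.01,-0.16,0,0,0,0,0.1,0.1,-0.26,0,0,0,1,0.2,0.2,-0.33,0,0,0,1,0.25,0.3,-0.34,0,0,0,1,0.25,0.4,-0.34,0,0,0,1,0.25,0.44,-0.34,0,0,0,1,0.25,0.44,-0.34,0,0,0,1]'
python3 - <<'E'
from h import *
c=vision.camera("wrist"); cv2.imwrite("pics/w9.png",c["pixels"][:,:,::-1]); np.savez("w9.npz",**{k:c[k] for k in("K","R","t","pixels")})
E
```

```text
time_s: 44.7
ee_pos: [0.4663, 0.2174, 0.3483]
eef_rot: [3.14, 0.001, -3.133]
force: [0.9, -0.8, 0.7]
grip_width: 0.09
grip_force: 0.0
```

View pics/w9.png

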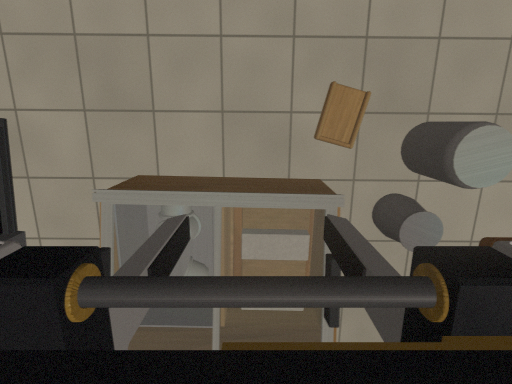

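```bash
python3 - <<'E'
from h import *
c=dict(np.load("w9.npz")); g=c["pixels"].max(2).astype(int)
for r in(262,268,312,318): print(r,g[r,318:348])
for uv in((331.5,265),(332,315)): print(onplane(c,uv,.195).round(4),onplane(c,uv,.205).round(4))
E
```

```text
262 [ 91  86  84  90  82  89 109  90  34  36  37  36  38  43  44  54  45  50
  47  22  27  31  14  26  30  25  27  19  25  16]
268 [ 87  85  86  85  86  91 105  70  37  35  36  31  35  44  50  50  51  46
  51  49  52  43  33  25  31  28  25  29  23  21]
312 [ 81  80  79  83  94  97  44  26  31  29  32  34  46  49  47  50  45  50
  45  51  52  82 112 103 111 126 128 127 128 128]
318 [ 83  81  80  86 101 124  96  43  24  29  30  36  42  44  49  46  48  49
  49  48  54  95 106 103 125 129 129 131 130 129]
[0.5762 0.317  0.195 ] [0.5708 0.314  0.205 ]
[0.6502 0.323  0.195 ] [0.6426 0.3199 0.205 ]
```

```bash
python3 -m pendant '[-0.08,0.08,0,0,0,0,1,-0.16,0.16,0,0,0,0,1,-0.22,0.214,0.05,0,0,0,1,-0.258,0.214,0.13,0,0,0,1,-0.258,0.214,0.2,0,0,0,1,-0.258,0.214,0.28,0,0,0,1,-0.258,0.214,0.34,0,0,0,1,-0.258,0.214,0.34,0,0,0,1,-0.258,0.214,0.34,0,0,0,1]'
python3 -m pendant '[0,0,0,0,0,0,-1,0,0,0,0,0,0,-1,0,0,0,0,0,0,-1,0,0,0,0,0,0,-1,0,0,0,0,0,0,-1,0,0,0,0,0,0,-1,0,0,0,0,0,0,-1,0,0,0,0,0,0,-1,0,0,0,0,0,0,-1,0,0,0,0,0,0,-1,0,0,0,0,0,0,-1,0,0,0,0,0,0,-1]' 20
python3 -m pendant '[0,0.006,0,0,0,0,-1,0,0.012,0,0,0,0,-1,0,0.012,0,0,0,0,-1]'
```

```text
time_s: 45.65
ee_pos: [0.5958, 0.3226, 0.1776]
eef_rot: [3.141, -0.0, -3.135]
force: [0.8, -0.8, 0.5]
grip_width: 0.0941
grip_force: 0.0
time_s: 46.85
ee_pos: [0.5955, 0.3229, 0.1772]
eef_rot: [3.141, -0.0, -3.135]
force: [1.3, -1.7, 0.3]
grip_width: 0.0138
grip_force: 20.0
time_s: 47.15
ee_pos: [0.5957, 0.3233, 0.1771]
eef_rot: [-3.132, -0.004, -3.138]
force: [-8.8, -40.7, 8.9]
grip_width: 0.0143
grip_force: 20.1
```

```bash
python3 -m pendant '[0,-0.012,0,0,0,0,-0.8,0,-0.012,0,0,0,0,-0.4,0,-0.012,0,0,0,0,-0.2,0,-0.012,0,0,0,0,-0.2,0,-0.012,-0.08,0,0,0,-0.2,0,-0.012,-0.16,0,0,0,0,0.1,-0.1,-0.26,0,0,0,1,0.2,-0.2,-0.34,0,0,0,1,0.25,-0.28,-0.36,0,0,0,1,0.25,-0.32,-0.36,0,0,0,1,0.25,-0.32,-0.36,0,0,0,1]'
python3 - <<'E'
from h import *
w=vision.camera("wrist"); s=vision.camera("scene")["pixels"][80:320,100:420]
cv2.imwrite("pics/fin.png",np.hstack([cv2.resize(w["pixels"],(400,300)),cv2.resize(s,(400,300))])[:,:,::-1])
E
```

```text
time_s: 48.25
ee_pos: [0.4702, 0.1665, 0.3594]
eef_rot: [3.14, 0.003, -3.134]
force: [0.9, -0.4, -0.1]
grip_width: 0.0822
grip_force: 0.0
```

View pics/fin.png

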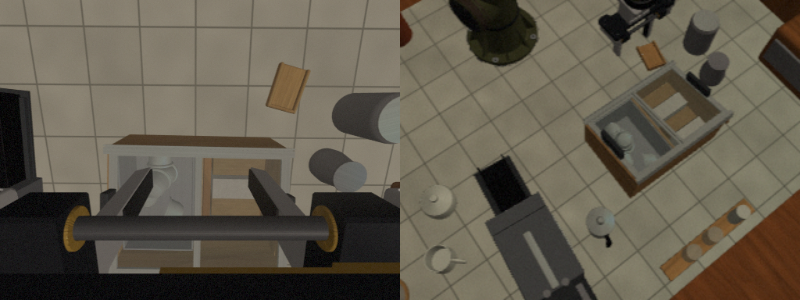

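The final view shows both pull bars at the outer edges (scene (612,148) and (698,83)), the capsules in the pail under the glass, the bin home at (503,185), and no capsules left on the tiles.

```bash
python3 -c "
from station import order; print(order.hand_in())"
```

```text
the job is handed in; nothing more can be done
None
```

The job is handed in, with no verdict returned: the five capsules I found (two from the bin, three from the tiles) are in the pail, the bin is home in the machine, and both doors are pushed shut to their stops.

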